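# Load and clamp the crystal holder in a twin-screw press

## Task

Take the crystal holder bar out of its storage cradle and slide it lengthwise into the channel of the twin-screw press, under the raised pressure plate, until it is fully home against the end stop. Then clamp it: screw both wing knobs down clockwise to their stops, a little at a time in turn, so that neither end of the plate (measured at the screws) is ever more than 3 mm lower than the other. Do not shift or knock over the jar, the pellet die or the climate meter.

Things in the scene. Friction and masses are not known exactly. Their poses are not given: they have to be found in the camera images.
- press: Fixed clamping press: aluminium base plate 225 (x) x 170 (y) x 10 mm high, reaching from x = -145 to +80 mm in its own frame. Origin on the table, midway between two upright 12 mm screws at x = 0, y = +65 (left) and y = -65 mm (right), each with a black wing knob on top. The bar enters along the press's +x; the open mouth faces -x, roughly towards the robot.
- channel_mouth (a point): Middle of the channel's mouth, on the base top (10 mm above the table), at x = -40 mm of the press. Two low steel rails (10 mm high) form the channel along the press's x, 35 mm wide, from here to the stop; short flared pieces widen the mouth over the 14 mm in front of it.
- stop_face (a point): Foot of the end stop's face, on the base top at x = +68 mm, y = 0 of the press (block 60 mm wide, 26 mm high). A bar that is fully home touches it: its centre is then at x = -12 mm and its outer end at x = -92 mm of the press.
- bar_center (a point): Centre (half-way up) of the loose crystal holder bar: aluminium, 160 (its x) x 30 (y) x 28 (z) mm, 0.2 to 0.45 kg, a small crystal let into the middle of its top, ends alike. It starts flat in the cradle, where only its middle can be gripped, across its width; once in the press only the part in front of plate and knobs can be reached. On the press base its centre is 24 mm above the table.
- cradle: Fixed white plastic cradle for the bar: floor 190 (x) x 64 (y) x 6 mm, origin under its centre on the table. Cheeks (52 mm above the table, 10 mm thick) stand beside both ends of the bar (47 to 95 mm from the middle) with 2.5 mm of play each side, and end walls close it; the middle 94 mm is open. The bar lies along the cradle's x and lifts straight up.
- screw_left (a joint): Left wing knob (rad). 0 = fully up; grows clockwise seen from above to a firm stop at 3.0 = fully down. Each radian lowers this end of the plate by 3.5 mm. Turning takes about 0.1 N m, a little more near the end; the knob stays where it is left and keeps its height.
- screw_right (a joint): The same for the right wing knob (y = -65 mm of the press).
- screw_left_grip (a point): On the axis of the left knob, at the middle of its wing, 88 mm above the table. The wing is an upright black bar 48 long x 12 thick x 28 mm high (72 to 100 mm above the table) on a 20 mm round hub. The point's x axis runs along the wing's length; at joint value 0 it is parallel to the press's x, at value q it is turned clockwise by q.
- screw_right_grip (a point): The same on the right knob, which leans with the plate by up to 2 degrees.
- plate_mid (a point): Middle of the top of the pressure plate: grey, 48 (x) x 160 (y) x 12 mm, riding on the two screws. Its z axis is vertical when the plate is level; with unequal knobs it tips sideways. It touches the bar when the knobs are at about 2.9; at 1.4 or less its underside is at least 4 mm above the bar.
- jar: Loose amber jar, 48 mm across, 75 mm high, origin at the centre of its underside. Leave alone.
- die: Loose steel pellet die, 44 mm across, 55 mm high, narrower at the top, origin at the centre of its underside. Leave alone.
- meter: Loose white climate meter standing upright, 28 x 85 x 85 mm, origin at the centre of its underside. Leave alone.
Mind the look-alikes: they are no part of the job. Of the things shaped like the part that bears bar_center, the aluminium one is meant.

How it is judged:
By the outcome, as a careful person would: the job done as asked, in the order asked, and still so for the second after the job is handed in, with the robot touching nothing.
It also fails if it takes over 72 s, if anything falls off the work surface, if the arm or the gripper's body presses on something with over 40 N, if the wrist force passes 120 N, or if a joint passes its speed limit or range.

## Robot

A 6-joint arm with a two-finger parallel gripper is mounted at the origin on the work surface. World frame = base frame: x ahead of the robot, y to its left, z up, the work surface at z = 0. Lengths are in m, angles in rad, forces in N, time in s.
With the tool pointing down it reaches from about 0.225 to 0.875 m from the base axis. Payload 3.4 kg.
Tool frame: the origin (TCP) lies at the very end of the fingers, on their centre line; the grasp point (between the pads) lies 19 mm behind it (env.grasp_offset is the distance from the TCP to the grasp point, in m); z points along the fingers, y is the line along which they close (so a half turn about z gives the same grasp; the last joint's range is limited). The gripper opens to 85 mm and grips with 20 to 120 N. Pads are 22 mm wide; open, the fingers measure 114 mm over their backs; the gripper's body (76 mm by 85 mm) begins 54 mm behind the grasp point. The pads swing forward as they close: fully open they stand 13 mm farther back than shut.
Start: joints at [0.993, 0.276, 1.505, -0, 1.361, -0.121], TCP at [0.254, 0.516, 0.231] pointing down, gripper open.
Joint ranges: [-2.89, 2.89], [-0.75, 2.08], [0.22, 2.7], [-1.18, 4.32], [0.11, 2.71], [-2.7, 2.7]. Speed limits (rad/s): [2.57, 2.57, 3.14, 3.14, 3.14, 3.14].

## Interface

Orientations are given as a unit quaternion [w, x, y, z].
In Python, from workcell import env gives the robot as it stands.
- The arm moves only by the tool jog_arm, never from a script. Its argument "deltas" is a list of rows, each a list of 3 entries, a list of its own where there are three numbers: the shift along the tool's x, y, z as a fraction of full scale, then the turn, a rotation vector about the tool's x, y, z as a fraction of full scale, then the gripper's target within -1 to 1 (fully open at 1, half-way at 0, shut at -1). A call has exactly 8 rows; each row is the pose to reach, as a shift and turn from the pose commanded when the call began, along the tool's axes at that moment; what a row does not reach only later rows make up. Full scale, the value 1, is 200 mm for a shift and 60 degrees for a turn. A row lasts 1/8 s, in which the tool goes at most 62.5 mm and 10.7 degrees, less where a joint would pass 70% of its speed; a pose out of reach is approached as far as the arm can. A call with a number of a shift or a turn outside -1 to 1 is refused whole. A call with a gripper value outside its range is refused whole. The fingers move at their own pace and stop on an object; the grip force is fixed at half the most. Time passes only in rows, so rows that repeat a pose let the fingers close, or fill a call up. It gives the time, the measured TCP pose, the force, the opening and the grip force at its end, in the units of the state.
- env.sense(): the state, without advancing time (a new reading comes with each control period).
- env.camera(name): name is "side" or "top" or "wrist"; returns a dict with "color" (480x640x3 uint8, red, green, blue), "depth" (480x640 float32, m along the optical axis (not along the pixel's ray), 0 where there is no reading), "camera_matrix" (3x3 intrinsics, pixels), "world_to_cam" (4x4, takes a point from world to camera coordinates). Camera axes: x right, y down, z forward; pixel columns grow to the right and rows downward; lengths in m; the calibration is good to about 2 mm. The wrist camera is an equidistant fisheye: a pixel r from the principal point sees the ray r / f radians off the axis. A picture is of the moment at which its call begins.
- env.sign_off(): hands the job in; it is judged then, once.
The state is a dict: "clock": time; "q": joint angles; "qvel": joint speeds; "joint_torque": joint torques, N m; "tool_pos": TCP position; "orientation": TCP orientation; "wrist_force": force on the tool from outside, world axes, zero at the start; "ft_torque": the same for the moment, N m; "opening": opening from 0.0 (shut) to 1.0 (fully open); "grip_force": force on a finger pad.
Only numpy, scipy, OpenCV 4.12 (cv2) and the standard library are available. Lean on these libraries where they do the work, as an engineer would, in place of code of your own. Each camera call takes 0.05 s, during which the arm holds its last target. There are 200 camera calls.

## Working session

There is one attempt and no reset: what is moved stays moved. The work goes in short steps, Python scripts to look and compute and a tool call to move; the robot and the scene stay as the last step left them, time stands still between calls to the robot, and variables do not carry over. Pictures are saved under pics/ and viewed, at most 10 in all, crops included, and the job is handed in when it is done.

Besides the shell and the picture viewer there is one more tool, called after "Request:" as name(argument=value, ...) on one line, values as JSON. jog_arm: Moves the arm, as the interface text tells. Shift numbers are shares of 200 mm and turn numbers shares of 60 degrees, none past 1 either way. Its arguments: {"type":"object","properties":{"deltas":{"type":"array"}},"required":["deltas"]}

```bash
mkdir -p pics; ls
cat > h.py <<'E'
import numpy as np,cv2
from workcell import env
def grab(n):
    c=env.camera(n); np.savez(f'{n}.npz',**c); return c
def px2w(c,u,v,z=None):
    K=c['camera_matrix'];T=np.linalg.inv(c['world_to_cam'])
    d=np.array([(u-K[0,2])/K[0,0],(v-K[1,2])/K[1,1],1.])
    if z is None: p=d*c['depth'][int(v),int(u)]; return T[:3,:3]@p+T[:3,3]
    r=T[:3,:3]@d; return T[:3,3]+r*(z-T[2,3])/r[2]
E
python3 - <<'E'
from h import *
for n in('top','side'):
    c=grab(n); cv2.imwrite(f'pics/{n}0.png',c['color'][:,:,::-1]); print(n,c['camera_matrix'],c['world_to_cam'])
print(env.sense())
E
```

```text
pics
top [[550.05915167   0.         319.95026019]
 [  0.         550.05915167 241.64444742]
 [  0.           0.           1.        ]] [[-0.02232454 -0.9996829   0.01165001  0.087853  ]
 [-0.99820262  0.0216402  -0.05588583  0.57008502]
 [ 0.055616   -0.01287669 -0.9983692   1.21778755]
 [ 0.          0.          0.          1.        ]]
side [[569.42014718   0.         319.37310803]
 [  0.         569.42014718 239.68476381]
 [  0.           0.           1.        ]] [[ 9.58883224e-01 -2.83800629e-01  4.08116078e-04 -5.43774359e-01]
 [-1.50064255e-01 -5.08244803e-01 -8.48037699e-01  2.28567809e-01]
 [ 2.40881055e-01  8.13107879e-01 -5.29935746e-01  9.92288760e-01]
 [ 0.00000000e+00  0.00000000e+00  0.00000000e+00  1.00000000e+00]]
{'clock': 0.1, 'q': array([ 9.92986763e-01,  2.76522838e-01,  1.50598899e+00, -1.33653423e-05,
        1.36069965e+00, -1.21005463e-01]), 'qvel': array([ 0.0005408 ,  0.00068014, -0.00402489,  0.00070323, -0.00089912,
       -0.00244334]), 'joint_torque': array([ 6.92891444e-04, -4.17693830e+01, -2.46405065e+01, -5.10343341e-06,
        5.85298476e-03,  1.09282473e-05]), 'tool_pos': array([0.25337967, 0.51564713, 0.23053829]), 'orientation': array([-2.70955709e-04,  2.26419926e-01,  9.74029446e-01, -7.62741997e-04]), 'wrist_force': array([0.2591582 , 0.47483293, 0.48700831]), 'ft_torque': array([ 0.03574959, -0.00941828, -0.04705731]), 'grip_force': 0.0, 'opening': 0.9980882066168275}
```

View pics/top0.png

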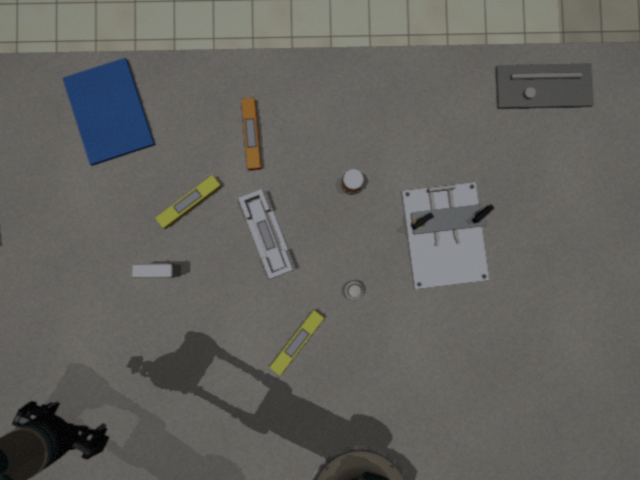

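View pics/side0.png

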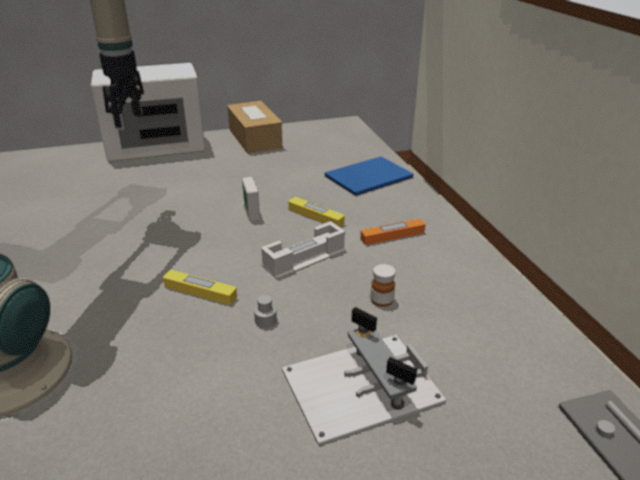

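The top view shows the cradle with the bar at about (266,234). The press base corners are at about (404,190), (477,183), (487,281) and (415,288), with knobs at (422,220) and (483,213) already partly turned. The jar is at (352,181), the die at (354,290) and the meter at (153,270). I'll enlarge the cradle and press.

Run:
```python
from h import *
c=np.load('top.npz')['color'][:,:,::-1]
a=c[180:290,225:305];b=c[175:295,395:497]
f=lambda i:cv2.resize(cv2.convertScaleAbs(i,alpha=1.5),None,fx=5,fy=5,interpolation=cv2.INTER_CUBIC)
A=f(a);B=f(b[:110,:]);
o=np.hstack([f(a)[:550,:390],f(b)[:550,:410]])
cv2.imwrite('pics/crop1.png',o);print(o.shape)
```

```text
(550, 800, 3)
```

View pics/crop1.png

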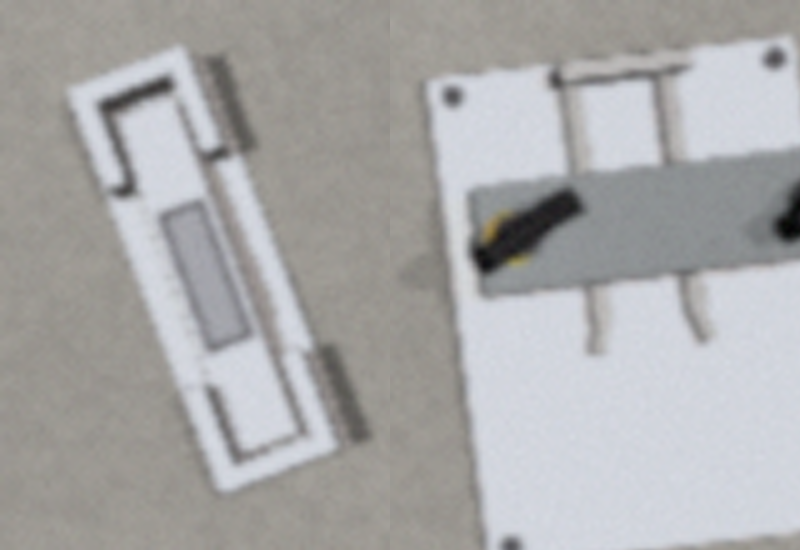

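Crop readings: the cradle top corners are at (68,92), (183,47), (340,448) and (222,493). The crystal corners are at (160,215), (197,202), (250,335) and (211,352). The left wing runs from (480,262) to (578,196). Next I'll fit the poses.

```bash
cat > fit.py <<'E'
from h import *
c=dict(np.load('top.npz'))
def W(x,y,ox,oy,z): return px2w(c,x/5-.4+ox,y/5-.4+oy,z)[:2]
def rect(P):
    P=np.array(P); ctr=P.mean(0); d=(P[0]+P[1]-P[2]-P[3])/2; return ctr,np.hypot(*d),np.degrees(np.arctan2(d[1],d[0]))
print('cradle',rect([W(x,y,225,180,.052) for x,y in[(68,92),(183,47),(340,448),(222,493)]]))
print('crystal',rect([W(x,y,225,180,.034) for x,y in[(160,215),(197,202),(250,335),(211,352)]]))
# press base: white mask corners via minAreaRect
g=cv2.cvtColor(c['color'],cv2.COLOR_RGB2GRAY)
m=np.zeros_like(g);m[176:294,396:494]=(g[176:294,396:494]>125)
k=cv2.findContours(m,cv2.RETR_EXTERNAL,cv2.CHAIN_APPROX_NONE)[0];k=max(k,key=cv2.contourArea)
h=cv2.convexHull(k)[:,0].astype(float)
P=np.array([px2w(c,u,v,.01)[:2] for u,v in h]);print('press rect',cv2.minAreaRect((P*1000).astype(np.float32)))
print(cv2.boxPoints(cv2.minAreaRect((P*1000).astype(np.float32))))
B=[W(x-390,y,395,175,.011) for x,y in[(453,95),(774,57),(510,543)]]
for a,b in((0,1),(2,0)):
    d=B[b]-B[a];print('bolts',np.hypot(*d),np.degrees(np.arctan2(d[1],d[0])))
def ang(a,b):d=b-a;return (a+b)/2,np.hypot(*d),np.degrees(np.arctan2(d[1],d[0]))
print('wingL',ang(W(480-390,262,395,175,.097),W(578-390,196,395,175,.097)))
def depthz(u,v):return px2w(c,u,v)
for n,u,v in[('plate',450,219),('bar',266,215),('cr',266,235),('base',440,270),('table',330,240),('wl',422,220),('wr',484,213),('jar',352,181),('die',354,290),('meter',153,270)]:print(n,depthz(u,v).round(4))
print(c['depth'][260:275:5,430:460:10])
E
python3 fit.py
python3 - <<'E'
import sys;sys.path.insert(0,'.')
import os;os.chdir('.')
from h import *
c=np.load('side.npz')['color'][:,:,::-1];t=np.load('top.npz')['color'][:,:,::-1]
f=lambda i,s:cv2.resize(cv2.convertScaleAbs(i,alpha=1.5),None,fx=s,fy=s,interpolation=cv2.INTER_CUBIC)
o=np.zeros((600,800,3),np.uint8);a=f(c[300:420,330:450],5)[:600,:600];o[:600,:600]=a
b=f(t[190:240,470:500],6);o[:300,610:790]=b
cv2.imwrite('pics/crop2.png',o)
E
```

```text
cradle (array([0.59027482, 0.19440686]), np.float64(0.18772391748046321), np.float64(20.13160666932595))
crystal (array([0.5886157 , 0.19536298]), np.float64(0.06407964315859302), np.float64(20.004364471125033))
press rect ((581.661865234375, -207.96231079101562), (222.9275360107422, 166.37303161621094), 5.638510704040527)
[[ 462.56418  -136.1298  ]
 [ 478.9106   -301.69785 ]
 [ 700.7595   -279.7948  ]
 [ 684.4131   -114.226776]]
bolts 0.1472389836213569 -84.40993865272608
bolts 0.2038386180316174 5.439034981110728
wingL (array([ 0.60740512, -0.14004598]), np.float64(0.05008609755914806), np.float64(-57.423269673811554))
plate [ 0.6129 -0.2087  0.0557]
bar [0.6353 0.1958 0.007 ]
cr [0.5879 0.194  0.0364]
base [ 0.5024 -0.1934  0.0108]
table [ 0.5762  0.0521 -0.0031]
wl [ 0.6084 -0.1394  0.0959]
wr [ 0.6205 -0.2712  0.095 ]
jar [0.6972 0.0044 0.0768]
die [0.4634 0.0046 0.0548]
meter [0.5159 0.4286 0.0842]
[[1.2436024 1.2389745 1.2384123]
 [1.2370088 1.244185  1.2404814]
 [1.2408501 1.2374775 1.2400138]]
```

View pics/crop2.png

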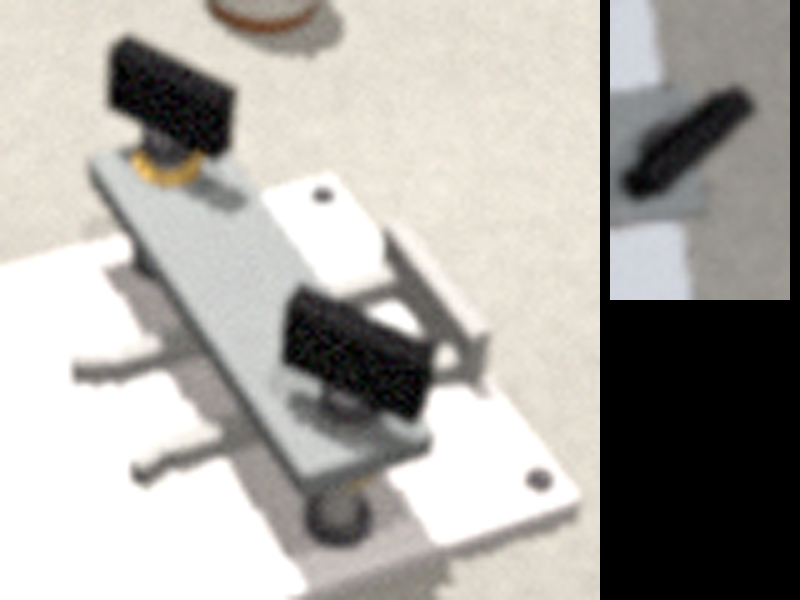

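The side view confirms the plate is nearly level. The left knob is at about 1.10 rad and the right at about 1.02 rad, and the press yaw is about 5.55°. Next is a helper for computing moves.

```bash
cat > go.py <<'E'
# usage: go.py x y z yawY | go.py p px py z yawRel   (press frame, mm/deg)  -> row for a call
import sys
from h import *
from scipy.spatial.transform import Rotation as R
PO=np.array([.6140,-.2048]);PY=5.55
def pose():
    s=env.sense();q=s['orientation'];return s,R.from_quat([*q[1:],q[0]])
s,r=pose();a=sys.argv[1:]
yy=np.degrees(np.arctan2(r.as_matrix()[1,1],r.as_matrix()[0,1]))
t=np.radians(PY);M=np.array([[np.cos(t),-np.sin(t)],[np.sin(t),np.cos(t)]])
pp=M.T@(s['tool_pos'][:2]-PO)*1000
print('t %.2f pos'%s['clock'],s['tool_pos'].round(4),'yawY %.2f'%yy,'press',pp.round(1),'yaw %.2f'%(yy-PY),'F',s['wrist_force'].round(1),'T',s['ft_torque'].round(2),'open %.3f grip %.1f'%(s['opening'],s['grip_force']),'q6 %.2f'%s['q'][5])
while a:
    if a[0]=='p': x,y,z,w=map(float,a[1:5]);a=a[5:];xy=PO+M@[x/1000,y/1000];g=np.array([*xy,z/1000]);w+=PY
    else: x,y,z,w=map(float,a[:4]);a=a[4:];g=np.array([x,y,z])
    w=np.radians(w);Y=np.array([np.cos(w),np.sin(w),0]);Z=np.array([0,0,-1.]);G=R.from_matrix(np.c_[np.cross(Y,Z),Y,Z])
    print('shift',(r.inv().apply(g-s['tool_pos'])/.2).round(4).tolist(),'turn',(np.degrees((r.inv()*G).as_rotvec())/60).round(4).tolist())
E
python3 go.py .5895 .195 .16 110
```

```text
t 0.10 pos [0.2534 0.5156 0.2305] yawY 63.83 press [-289.3  751.9] yaw 58.28 F [0.3 0.5 0.5] T [ 0.04 -0.01 -0.05] open 0.998 grip 0.0 q6 -0.12
shift [-2.2155, -0.697, 0.3534] turn [-0.0014, -0.0008, -0.7695]
```

Request:
jog_arm(deltas=[[[-0.3,-0.1,0.1],[0,0,-0.1],1],[[-0.6,-0.2,0.15],[0,0,-0.25],1],[[-0.9,-0.3,0.2],[0,0,-0.4],1],[[-1,-0.35,0.2],[0,0,-0.55],1],[[-1,-0.35,0.2],[0,0,-0.7],1],[[-1,-0.35,0.2],[0,0,-0.77],1],[[-1,-0.35,0.2],[0,0,-0.77],1],[[-1,-0.35,0.2],[0,0,-0.77],1]])

```text
clock: 1.1
tool_pos: [0.402, 0.365, 0.1911]
orientation: [-0.0, -0.173, 0.985, -0.0]
wrist_force: [-0.2, 0.1, -0.2]
opening: 1.0
grip_force: 0.0
```

```bash
python3 go.py .5895 .195 .16 110
```

```text
t 1.10 pos [0.402  0.365  0.1911] yawY 109.98 press [-155.9  587.6] yaw 104.43 F [-0.2  0.1 -0.2] T [-0.01  0.02  0.03] open 1.000 grip 0.0 q6 -1.31
shift [-0.5905, -1.1191, 0.1553] turn [-0.0001, -0.0004, -0.0004]
```

Request:
jog_arm(deltas=[[[-0.14,-0.25,0.04],[0,0,0],1],[[-0.28,-0.5,0.08],[0,0,0],1],[[-0.42,-0.75,0.12],[0,0,0],1],[[-0.55,-0.95,0.16],[0,0,0],1],[[-0.59,-1,0.16],[0,0,0],1],[[-0.59,-1,0.16],[0,0,0],1],[[-0.59,-1,0.16],[0,0,0],1],[[-0.59,-1,0.16],[0,0,0],1]])

```text
clock: 2.1
tool_pos: [0.5805, 0.2187, 0.1598]
orientation: [0.0, -0.175, 0.985, 0.0]
wrist_force: [0.0, 1.0, -0.4]
opening: 0.997
grip_force: 0.0
```

```bash
python3 - <<'E'
from h import *
c=grab('wrist');print(c['camera_matrix'],c['world_to_cam']);cv2.imwrite('pics/w1.png',cv2.convertScaleAbs(c['color'][:,:,::-1],alpha=1.4))
E
python3 go.py .5895 .195 .08 110 .5895 .195 .012 110
```

```text
[[371.64829954   0.         318.65553333]
 [  0.         371.64829954 239.13621812]
 [  0.           0.           1.        ]] [[-3.44689638e-01  9.38716551e-01  5.38899826e-04 -5.17717992e-03]
 [ 8.90282690e-01  3.26722961e-01  3.17252012e-01 -6.06909021e-01]
 [ 2.97633643e-01  1.09833254e-01 -9.48341115e-01  1.15575961e-01]
 [ 0.00000000e+00  0.00000000e+00  0.00000000e+00  1.00000000e+00]]
t 2.15 pos [0.5807 0.2186 0.1598] yawY 110.12 press [  7.8 424.6] yaw 104.57 F [ 0.1 -0.   0.5] T [ 0.03  0.03 -0.02] open 0.999 grip 0.0 q6 -1.67
shift [-0.0007, -0.126, 0.3989] turn [0.0002, 0.0003, 0.002]
shift [-0.0006, -0.126, 0.7389] turn [0.0002, 0.0003, 0.002]
```

View pics/w1.png

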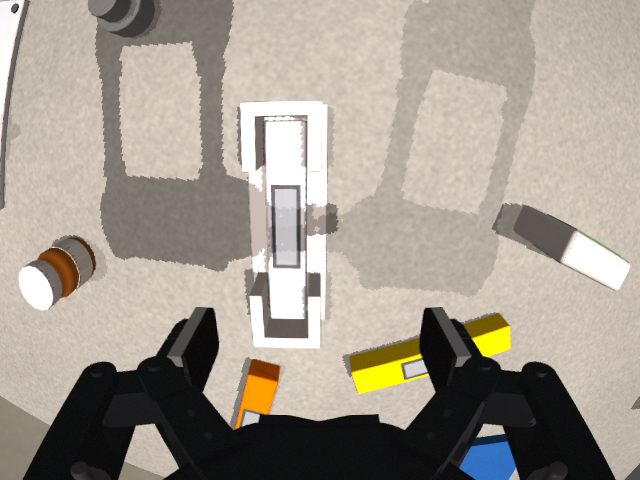

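The wrist view shows the bar lying in the cradle, with its crystal corners at (272,185), (300,185), (300,268) and (273,268). I'll locate it through the fisheye model.

```bash
cat >> h.py <<'E'
def fe2w(c,u,v,z):
    K=c['camera_matrix'];T=np.linalg.inv(c['world_to_cam'])
    p=np.array([(u-K[0,2]),(v-K[1,2])]);r=np.hypot(*p);t=r/K[0,0]
    d=T[:3,:3]@np.array([*(p/r*np.sin(t)),np.cos(t)]);return T[:3,3]+d*(z-T[2,3])/d[2]
E
python3 - <<'E'
from h import *
c=dict(np.load('wrist.npz'))
P=np.array([fe2w(c,u,v,.034)[:2] for u,v in[(272,185),(300,185),(300,268),(273,268)]])
print(P.mean(0),P)
d=P[2]+P[3]-P[0]-P[1];print(np.degrees(np.arctan2(d[1],d[0])))
E
```

```text
[0.58836037 0.19532599] [[0.56075802 0.17491749]
 [0.55382272 0.1943282 ]
 [0.61571222 0.21601192]
 [0.62314853 0.19604635]]
19.008053244233412
```

Request:
jog_arm(deltas=[[[0.002,-0.06,0.15],[0,0,0],1],[[0.002,-0.123,0.3],[0,0,0],1],[[0.002,-0.123,0.45],[0,0,0],1],[[0.002,-0.123,0.6],[0,0,0],1],[[0.002,-0.123,0.7],[0,0,0],1],[[0.002,-0.123,0.738],[0,0,0],1],[[0.002,-0.123,0.738],[0,0,0],-1],[[0.002,-0.123,0.738],[0,0,0],-1]])

```text
clock: 3.15
tool_pos: [0.5904, 0.1947, 0.0128]
orientation: [0.001, -0.174, 0.985, 0.0]
wrist_force: [-0.3, -0.6, -0.2]
opening: 0.603
grip_force: 0.0
```

Request:
jog_arm(deltas=[[[0,0,0],[0,0,0],-1],[[0,0,0],[0,0,0],-1],[[0,0,0],[0,0,0],-1],[[0,0,0],[0,0,0],-1],[[0,0,-0.02],[0,0,0],-1],[[0,0,-0.05],[0,0,0],-1],[[0,0,-0.1],[0,0,0],-1],[[0,0,-0.2],[0,0,0],-1]])

```text
clock: 4.15
tool_pos: [0.5887, 0.1941, 0.0514]
orientation: [-0.001, -0.174, 0.985, -0.0]
wrist_force: [0.7, -0.2, -3.9]
opening: 0.339
grip_force: 60.5
```

```bash
python3 go.py .54 .02 .17 98 p -150 0 60 90 p -150 0 17.5 90
```

```text
t 4.15 pos [0.5887 0.1941 0.0514] yawY 110.03 press [ 13.4 399.4] yaw 104.48 F [ 0.7 -0.2 -3.9] T [ 0.02 -0.01 -0.02] open 0.339 grip 60.5 q6 -1.71
shift [0.5285, -0.734, -0.592] turn [0.0001, -0.0025, 0.2005]
shift [1.2906, -1.7295, -0.0404] turn [0.0001, -0.0025, 0.2413]
shift [1.2901, -1.7295, 0.1721] turn [0.0001, -0.0025, 0.2413]
```

Request:
jog_arm(deltas=[[[0,0,-0.25],[0,0,0],-1],[[0,0,-0.45],[0,0,0],-1],[[0.1,-0.14,-0.6],[0,0,0.05],-1],[[0.25,-0.34,-0.6],[0,0,0.1],-1],[[0.4,-0.54,-0.6],[0,0,0.15],-1],[[0.53,-0.72,-0.6],[0,0,0.2],-1],[[0.66,-0.88,-0.6],[0,0,0.24],-1],[[0.74,-1,-0.6],[0,0,0.24],-1]])

```text
clock: 5.15
tool_pos: [0.5179, -0.0459, 0.1721]
orientation: [-0.0, -0.048, 0.999, -0.0]
wrist_force: [-0.5, 1.4, -4.3]
opening: 0.334
grip_force: 60.6
```

```bash
python3 go.py p -150 0 60 90 p -150 0 19 90
```

```text
t 5.15 pos [ 0.5179 -0.0459  0.1721] yawY 95.56 press [-80.3 167.5] yaw 90.01 F [-0.5  1.4 -4.3] T [ 0.03 -0.05  0.02] open 0.334 grip 60.6 q6 -1.89
shift [0.3484, -0.8372, 0.5609] turn [-0.0003, -0.0003, 0.0001]
shift [0.3483, -0.8371, 0.7659] turn [-0.0003, -0.0003, 0.0001]
```

Request:
jog_arm(deltas=[[[0.1,-0.24,0],[0,0,0],-1],[[0.2,-0.48,0],[0,0,0],-1],[[0.28,-0.7,0.1],[0,0,0],-1],[[0.348,-0.837,0.25],[0,0,0],-1],[[0.348,-0.837,0.4],[0,0,0],-1],[[0.348,-0.837,0.55],[0,0,0],-1],[[0.348,-0.837,0.65],[0,0,0],-1],[[0.348,-0.837,0.7],[0,0,0],-1]])

```text
clock: 6.15
tool_pos: [0.4657, -0.2175, 0.031]
orientation: [-0.001, -0.049, 0.999, 0.0]
wrist_force: [0.5, 0.1, -3.4]
opening: 0.336
grip_force: 60.5
```

```bash
python3 - <<'E'
from h import *
f=lambda i,s:cv2.resize(cv2.convertScaleAbs(i,alpha=1.5),None,fx=s,fy=s,interpolation=cv2.INTER_CUBIC)
a=grab('top')['color'][:,:,::-1];b=grab('side')['color'][:,:,::-1]
cv2.imwrite('pics/m1.png',np.hstack([f(a[180:295,400:490],5)[:575,:450],f(b[300:415,300:400],3.5)[:402,:350].repeat(1,0) if 0 else np.vstack([f(b[290:420,285:400],3)[:390,:345],np.zeros((185,345,3),np.uint8)])]))
E
python3 go.py p -150 0 18 90 p -90 0 17.5 90
```

```text
t 6.25 pos [ 0.4658 -0.2174  0.0312] yawY 95.63 press [-148.7    1.8] yaw 90.08 F [-0.2  0.3 -4.4] T [-0.02  0.02  0.01] open 0.332 grip 60.5 q6 -2.24
shift [0.0065, -0.0089, 0.066] turn [0.001, -0.0011, 0.0013]
shift [-0.2935, -0.0093, 0.0681] turn [0.001, -0.0011, 0.0013]
```

View pics/m1.png

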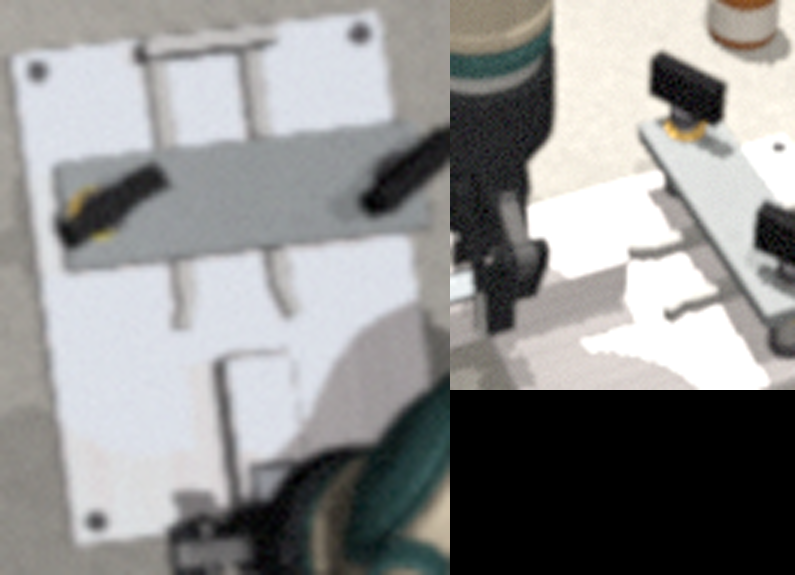

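The bar's front corners are at about (220,358) and (290,350). The rails' inner edges are at about (190,262) and (266,255), with the flared mouth below. I'll compute the bar's lateral offset from the channel.

Run:
```python
from h import *
c=dict(np.load('top.npz'))
t=np.radians(5.55);M=np.array([[np.cos(t),-np.sin(t)],[np.sin(t),np.cos(t)]]);PO=np.array([.6140,-.2048])
def P(x,y,z):return (M.T@(px2w(c,x/5-.4+400,y/5-.4+180,z)[:2]-PO)*1000).round(1)
for n,x,y,z in[('barL',220,358,.053),('barR',290,350,.053),('barLs',228,470,.053),('crysL',252,465,.053),('railLo',170,270,.02),('railLi',190,267,.02),('railRi',266,255,.02),('railLi2',172,140,.02),('railRi2',243,130,.02),('stopL',140,55,.036),('stopR',272,42,.036),('bolt',38,70,.01),('bolt',360,33,.01),('bolt',96,521,.01),('plL',57,163,.056),('plL2',68,270,.056),('plR',432,228,.056)]:print(n,P(x,y,z))
```

```text
barL [-69.4  18.7]
barR [-69.6 -12.1]
barLs [-118.1   21.6]
crysL [-117.2   10.9]
railLo [-27.3  27.9]
railLi [-27.   18.8]
railRi [-25.7 -15.9]
railLi2 [30.7 19.3]
railRi2 [ 31.4 -13. ]
stopL [68.5 32.3]
stopR [ 67.4 -26.9]
bolt [70.4 73.3]
bolt [ 70.  -74.4]
bolt [-135.    73.5]
plL [23.3 78.9]
plL2 [-23.6  80.2]
plR [-24.2 -80.1]
```

Request:
jog_arm(deltas=[[[0,-0.009,0.03],[0,0,0],-1],[[0,-0.009,0.06],[0,0,0],-1],[[-0.02,-0.009,0.062],[0,0,0],-1],[[-0.05,-0.009,0.062],[0,0,0],-1],[[-0.08,-0.009,0.062],[0,0,0],-1],[[-0.11,-0.009,0.062],[0,0,0],-1],[[-0.14,-0.009,0.062],[0,0,0],-1],[[-0.15,-0.009,0.062],[0,0,0],-1]])

```text
clock: 7.25
tool_pos: [0.4969, -0.2166, 0.0193]
orientation: [0.0, -0.049, 0.999, -0.0]
wrist_force: [-0.1, 0.2, -4.0]
opening: 0.332
grip_force: 60.6
```

```bash
python3 go.py p -75 0 18 90
```

```text
t 7.25 pos [ 0.4969 -0.2166  0.0193] yawY 95.65 press [-117.7   -0.4] yaw 90.10 F [-0.1  0.2 -4. ] T [-0.    0.01  0.01] open 0.332 grip 60.6 q6 -2.21
shift [-0.2133, 0.0017, 0.0066] turn [-0.0002, 0.0004, 0.0016]
```

Request:
jog_arm(deltas=[[[-0.03,0,0],[0,0,0],-1],[[-0.06,0,0],[0,0,0],-1],[[-0.09,0,0],[0,0,0],-1],[[-0.12,0,0],[0,0,0],-1],[[-0.15,0,0],[0,0,0],-1],[[-0.18,0,0],[0,0,0],-1],[[-0.21,0,0.004],[0,0,0],-1],[[-0.21,0,0.008],[0,0,0],-1]])

```text
clock: 8.25
tool_pos: [0.5387, -0.2125, 0.0176]
orientation: [0.0, -0.049, 0.999, -0.0]
wrist_force: [-0.1, -0.3, -4.2]
opening: 0.336
grip_force: 60.6
```

```bash
python3 go.py p -75 0 18 90
```

```text
t 8.25 pos [ 0.5387 -0.2125  0.0176] yawY 95.65 press [-75.7  -0.4] yaw 90.10 F [-0.1 -0.3 -4.2] T [ 0.04  0.01 -0.01] open 0.336 grip 60.6 q6 -2.17
shift [-0.0033, 0.0019, -0.0018] turn [-0.0002, 0.0005, 0.0016]
```

Request:
jog_arm(deltas=[[[0,0,0.005],[0,0,0],-1],[[0,0,0.006],[0,0,0],-1],[[0,0,0.006],[0,0,0],-0.3],[[0,0,0.006],[0,0,0],0.1],[[0,0,0.002],[0,0,0],0.3],[[0.05,0,0],[0,0,0],0.5],[[0.15,0,0],[0,0,0],0.5],[[0.25,0,0],[0,0,0],0.5]])

```text
clock: 9.25
tool_pos: [0.4871, -0.2173, 0.0177]
orientation: [-0.0, -0.049, 0.999, 0.0]
wrist_force: [-0.6, -0.2, 0.1]
opening: 0.754
grip_force: 0.0
```

Request:
jog_arm(deltas=[[[0.05,0,0],[0,0,0],0.5],[[0.09,0,0],[0,0,0],0],[[0.09,0,0],[0,0,0],-0.5],[[0.09,0,0],[0,0,0],-1],[[0.09,0,0],[0,0,0],-1],[[0.09,0,0],[0,0,0],-1],[[0.09,0,0],[0,0,0],-1],[[0.09,0,-0.003],[0,0,0],-1]])

```text
clock: 10.25
tool_pos: [0.4706, -0.2191, 0.0181]
orientation: [-0.0, -0.049, 0.999, 0.0]
wrist_force: [-1.2, -0.2, -2.2]
opening: 0.338
grip_force: 59.4
```

```bash
python3 go.py p -82 0 18 90
```

```text
t 10.25 pos [ 0.4706 -0.2191  0.0181] yawY 95.64 press [-144.1   -0.3] yaw 90.09 F [-1.2 -0.2 -2.2] T [-0.11  0.15 -0.03] open 0.338 grip 59.4 q6 -2.24
shift [-0.3107, 0.0012, 0.0004] turn [0.0001, -0.0001, 0.0016]
```

Request:
jog_arm(deltas=[[[-0.04,0,0.001],[0,0,0],-1],[[-0.08,0,0.001],[0,0,0],-1],[[-0.12,0,0.001],[0,0,0],-1],[[-0.16,0,0.001],[0,0,0],-1],[[-0.2,0,0.001],[0,0,0],-1],[[-0.24,0,0.001],[0,0,0],-1],[[-0.28,0,0.001],[0,0,0],-1],[[-0.3,0,0.001],[0,0,0],-1]])

```text
clock: 11.25
tool_pos: [0.5308, -0.2132, 0.018]
orientation: [0.0, -0.049, 0.999, -0.0]
wrist_force: [-3.7, -0.1, 4.7]
opening: 0.34
grip_force: 60.1
```

Request:
jog_arm(deltas=[[[-0.003,0,0],[0,0,0],-1],[[-0.006,0,0],[0,0,0],-1],[[-0.009,0,0],[0,0,0],-1],[[-0.012,0,0],[0,0,0],-1],[[-0.015,0,0],[0,0,0],-1],[[-0.018,0,0],[0,0,0],-1],[[-0.02,0,0],[0,0,0],-1],[[-0.02,0,0],[0,0,0],-1]])

```text
clock: 12.25
tool_pos: [0.5342, -0.2128, 0.018]
orientation: [0.0, -0.049, 0.999, 0.0]
wrist_force: [-2.9, 0.5, 0.8]
opening: 0.335
grip_force: 59.9
```

```bash
python3 go.py p -82 0 18 90
```

```text
t 12.25 pos [ 0.5342 -0.2128  0.018 ] yawY 95.63 press [-80.2  -0.2] yaw 90.08 F [-2.9  0.5  0.8] T [-0.02  0.47 -0.01] open 0.335 grip 59.9 q6 -2.17
shift [0.009, 0.001, 0.0002] turn [0.0002, 0.0001, 0.0013]
```

Friction is only about 3 N so far, so there's no stop contact yet. I'll keep creeping forward.

Request:
jog_arm(deltas=[[[-0.002,0,0],[0,0,0],-1],[[-0.004,0,0],[0,0,0],-1],[[-0.006,0,0],[0,0,0],-1],[[-0.008,0,0],[0,0,0],-1],[[-0.01,0,0],[0,0,0],-1],[[-0.01,0,0],[0,0,0],-1],[[-0.01,0,0],[0,0,0],-1],[[-0.01,0,0],[0,0,0],-1]])

```text
clock: 13.25
tool_pos: [0.5345, -0.2127, 0.018]
orientation: [-0.001, -0.049, 0.999, 0.0]
wrist_force: [-7.6, -1.4, 4.1]
opening: 0.338
grip_force: 60.2
```

Request:
jog_arm(deltas=[[[-0.003,0,0],[0,0,0],-1],[[-0.006,0,0],[0,0,0],-1],[[-0.01,0,0],[0,0,0],-1],[[-0.01,0,0],[0,0,0],-1],[[-0.01,0,0],[0,0,0],-1],[[-0.01,0,0],[0,0,0],-1],[[-0.01,0,0],[0,0,0],-1],[[-0.01,0,0],[0,0,0],-1]])

```text
clock: 14.25
tool_pos: [0.5344, -0.2127, 0.018]
orientation: [-0.003, -0.05, 0.999, 0.0]
wrist_force: [-10.8, -3.0, 7.0]
opening: 0.339
grip_force: 60.6
```

```bash
python3 - <<'E'
from h import *
c=grab('wrist');f=lambda i,s:cv2.resize(cv2.convertScaleAbs(i,alpha=1.5),None,fx=s,fy=s,interpolation=cv2.INTER_CUBIC)
a=grab('top')['color'][180:260,400:490,::-1]
o=np.zeros((480,800,3),np.uint8);o[:240,:320]=f(c['color'][:,:,::-1],.5);o[:400,330:780]=f(a,5);
cv2.imwrite('pics/m2.png',o)
E
python3 go.py p -82 0 18 90
```

```text
t 14.35 pos [ 0.5345 -0.2127  0.018 ] yawY 95.69 press [-79.9  -0.2] yaw 90.14 F [-12.   -4.2   7.9] T [-0.56  1.56 -0.15] open 0.340 grip 60.6 q6 -2.17
shift [0.0103, 0.0009, 0.0002] turn [0.0007, -0.0065, 0.0023]
```

View pics/m2.png

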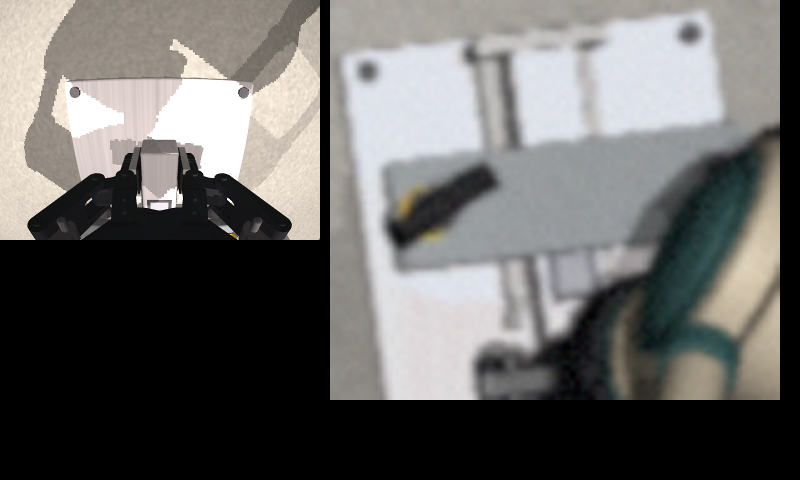

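Run:
```python
from h import *
c=dict(np.load('top.npz'));w=dict(np.load('wrist.npz'))
t=np.radians(5.55);M=np.array([[np.cos(t),-np.sin(t)],[np.sin(t),np.cos(t)]]);PO=np.array([.6140,-.2048])
f=lambda p:(M.T@(p[:2]-PO)*1000).round(1)
print([f(px2w(c,(x-330)/5-.4+400,y/5-.4+180,.038)) for x,y in((557,299),(593,293))],'expect x -44')
d=cv2.cvtColor(w['color'],cv2.COLOR_RGB2GRAY).astype(int)
print(d[250:330:2,318])
print([ (v,f(fe2w(w,318,v,.038))) for v in(276,280,284,288,292,300,304,308)], 'rear top edge expect -92;')
print([f(fe2w(w,u,v,.01)) for u,v in((150,184),(486,184))],'bolts expect -135')
```

```text
[array([-43.8,   8.6]), array([-43. ,  -7.6])] expect x -44
[220 220 220 220 220 220 208 209 208 208 208 208 208 208 186  72  72  71
  72  76  77  77  76  70  69  69  70  70  85 101 110 116 116 116 116 116
 116 116 116 116]
[(276, array([-106.1,   -0.6])), (280, array([-104.6,   -0.6])), (284, array([-102.9,   -0.6])), (288, array([-101.3,   -0.6])), (292, array([-99.7,  -0.6])), (300, array([-96.4,  -0.6])), (304, array([-94.7,  -0.6])), (308, array([-93. ,  -0.6]))] rear top edge expect -92;
[array([-136.3,  -74.6]), array([-136.7,   73.1])] bolts expect -135
```

The bar is home: its rear edge is at about -92 mm relative to the bolts, and the crystal edge is at -44 mm as expected. Next I'll release, retreat and go to the left knob.

Request:
jog_arm(deltas=[[[0,0,0],[0,0,0],0],[[0,0,0],[0,0,0],0.5],[[0.01,0,0],[0,0,0],0.6],[[0.1,0,-0.02],[0,0,0],0.6],[[0.22,0,-0.15],[0,0,0.1],0.6],[[0.22,0,-0.4],[0,0,0.3],0.6],[[0.22,0,-0.6],[0,0,0.45],0.6],[[0.22,0,-0.72],[0,0,0.6],0.6]])

```text
clock: 15.35
tool_pos: [0.4938, -0.2171, 0.1646]
orientation: [0.001, 0.265, 0.964, -0.0]
wrist_force: [-0.3, -0.4, -0.6]
opening: 0.799
grip_force: 0.0
```

```bash
python3 go.py p 0 65 140 27  p 0 65 71 27
```

```text
t 15.35 pos [ 0.4938 -0.2171  0.1646] yawY 59.31 press [-120.8   -0.6] yaw 53.76 F [-0.3 -0.4 -0.6] T [-0.02 -0.01 -0.02] open 0.799 grip 0.0 q6 -1.58
shift [-0.2929, 0.6217, 0.1238] turn [0.0006, 0.0028, 0.4459]
shift [-0.2919, 0.6218, 0.4688] turn [0.0006, 0.0028, 0.4459]
```

Request:
jog_arm(deltas=[[[-0.07,0.16,0],[0,0,0.12],0.6],[[-0.15,0.32,0.05],[0,0,0.25],0.6],[[-0.22,0.48,0.1],[0,0,0.38],0.6],[[-0.29,0.62,0.12],[0,0,0.446],0.6],[[-0.292,0.622,0.2],[0,0,0.446],0.6],[[-0.292,0.622,0.3],[0,0,0.446],0.6],[[-0.292,0.622,0.4],[0,0,0.446],0.6],[[-0.292,0.622,0.465],[0,0,0.446],0.6]])

```text
clock: 16.35
tool_pos: [0.6053, -0.1393, 0.0677]
orientation: [-0.001, 0.478, 0.878, -0.0]
wrist_force: [-0.9, 0.3, -0.4]
opening: 0.799
grip_force: 0.0
```

```bash
python3 go.py p 0 65 71 27
```

```text
t 16.35 pos [ 0.6053 -0.1393  0.0677] yawY 32.86 press [-2.3 66. ] yaw 27.31 F [-0.9  0.3 -0.4] T [ 0.03 -0.03 -0.04] open 0.799 grip 0.0 q6 -0.91
shift [-0.0098, 0.0078, -0.0166] turn [-0.002, -0.002, 0.0052]
```

Request:
jog_arm(deltas=[[[0,0,-0.005],[0,0,0],0],[[0,0,-0.005],[0,0,0],-1],[[0,0,-0.005],[0,0,0],-1],[[0,0,-0.005],[0,0,0],-1],[[0,0,-0.005],[0,0,0],-1],[[0,0,-0.005],[0,0,0],-1],[[0,0,-0.005],[0,0,0],-1],[[0,0,-0.005],[0,0,0],-1]])

```text
clock: 17.35
tool_pos: [0.6063, -0.1404, 0.0714]
orientation: [-0.0, 0.478, 0.879, -0.002]
wrist_force: [-3.1, -2.9, 4.9]
opening: 0.166
grip_force: 58.6
```

```bash
python3 go.py p 0 65 71 -4.5
```

```text
t 17.35 pos [ 0.6063 -0.1404  0.0714] yawY 32.94 press [-1.4 64.8] yaw 27.39 F [-3.1 -2.9  4.9] T [-0.55  0.82  0.02] open 0.166 grip 58.6 q6 -0.91
shift [-0.0025, 0.0067, 0.0021] turn [-0.0025, 0.0021, 0.5316]
```

Request:
jog_arm(deltas=[[[0,0,0],[0,0,0.1],-1],[[0,0,0],[0,0,0.2],-1],[[0,0,0],[0,0,0.3],-1],[[0,0,0],[0,0,0.4],-1],[[0,0,0],[0,0,0.5],-1],[[0,0,0],[0,0,0.53],-1],[[0,0,0],[0,0,0.53],-1],[[0,0,0],[0,0,0.53],-1]])

```text
clock: 18.35
tool_pos: [0.6064, -0.1404, 0.0714]
orientation: [0.0, 0.7, 0.714, -0.002]
wrist_force: [-4.2, -2.9, 3.6]
opening: 0.172
grip_force: 58.6
```

```bash
python3 go.py p 0 65 71 -4.5
```

```text
t 18.35 pos [ 0.6064 -0.1404  0.0714] yawY 1.13 press [-1.3 64.8] yaw -4.42 F [-4.2 -2.9  3.6] T [-0.51  0.77 -0.  ] open 0.172 grip 58.6 q6 -0.36
shift [0.0013, 0.0064, 0.0022] turn [-0.0016, 0.0026, 0.0013]
```

Request:
jog_arm(deltas=[[[0,0,0],[0,0,0],0.2],[[0,0,0],[0,0,0],0.6],[[0,0,-0.02],[0,0,0],0.6],[[0,0,-0.15],[0,0,0],0.6],[[0,0,-0.35],[0,0,0],0.6],[[0,0,-0.4],[0,0,-0.15],0.6],[[0,0,-0.4],[0,0,-0.3],0.6],[[0,0,-0.4],[0,0,-0.4],0.6]])

```text
clock: 19.35
tool_pos: [0.608, -0.1388, 0.1508]
orientation: [0.001, 0.535, 0.845, 0.0]
wrist_force: [-0.1, 0.6, -0.5]
opening: 0.8
grip_force: 0.0
```

```bash
python3 go.py p 0 -65 140 31.5 p 0 -65 71 31.5
```

```text
t 19.35 pos [ 0.608  -0.1388  0.1508] yawY 25.30 press [ 0.4 66.3] yaw 19.75 F [-0.1  0.6 -0.5] T [-0.04  0.01 -0.  ] open 0.800 grip 0.0 q6 -0.78
shift [-0.6171, -0.2236, 0.0541] turn [0.001, 0.0007, -0.1959]
shift [-0.6168, -0.224, 0.3991] turn [0.001, 0.0007, -0.1959]
```

Request:
jog_arm(deltas=[[[-0.15,-0.055,0],[0,0,-0.05],0.6],[[-0.3,-0.11,0],[0,0,-0.1],0.6],[[-0.45,-0.17,0],[0,0,-0.15],0.6],[[-0.6,-0.22,0],[0,0,-0.195],0.6],[[-0.616,-0.227,0.05],[0,0,-0.195],0.6],[[-0.616,-0.227,0.2],[0,0,-0.195],0.6],[[-0.616,-0.227,0.35],[0,0,-0.195],0.6],[[-0.616,-0.227,0.395],[0,0,-0.195],0.6]])

```text
clock: 20.35
tool_pos: [0.617, -0.2676, 0.0685]
orientation: [-0.003, 0.448, 0.894, 0.0]
wrist_force: [1.4, 0.1, 0.6]
opening: 0.798
grip_force: 0.0
```

Request:
jog_arm(deltas=[[[0,0,0],[0,0,0],0],[[0,0,0],[0,0,0],-1],[[0,0,0],[0,0,0],-1],[[0,0,0],[0,0,0],-1],[[0,0,0],[0,0,0],-1],[[0,0,0],[0,0,0],-1],[[0,0,0],[0,0,0],-1],[[0,0,0],[0,0,0],-1]])

```text
clock: 21.35
tool_pos: [0.6195, -0.2706, 0.0739]
orientation: [0.002, 0.448, 0.894, -0.0]
wrist_force: [-1.6, 0.0, 7.2]
opening: 0.127
grip_force: 104.1
```

```bash
python3 go.py p 0 -65 71 -37.5
```

```text
t 21.35 pos [ 0.6195 -0.2706  0.0739] yawY 36.77 press [ -0.9 -66.1] yaw 31.22 F [-1.6  0.   7.2] T [-0.17  0.17  0.04] open 0.127 grip 104.1 q6 -1.16
shift [0.0022, 0.0066, 0.0143] turn [0.0031, 0.0025, 1.1454]
```

```bash
python3 - <<'E'
from h import *
f=lambda i,s:cv2.resize(cv2.convertScaleAbs(i,alpha=1.5),None,fx=s,fy=s,interpolation=cv2.INTER_CUBIC)
o=np.zeros((480,800,3),np.uint8);o[:,:430]=grab('wrist')['color'][:,100:530,::-1]
o[:360,440:]=f(grab('side')['color'][290:410,340:460,::-1],3)[:,:360];cv2.imwrite('pics/m3.png',o)
E
python3 go.py
```

```text
t 21.45 pos [ 0.6195 -0.2706  0.0738] yawY 36.77 press [ -0.9 -66. ] yaw 31.22 F [-2.2  0.6  6.9] T [-0.12  0.14  0.06] open 0.128 grip 104.1 q6 -1.16
```

View pics/m3.png

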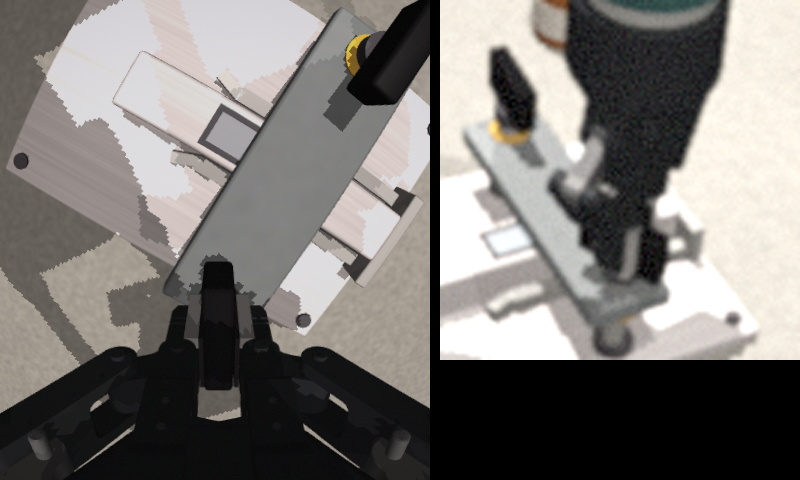

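The wing is well centred between the pads, and in the wrist view the bar's end is seated against the stop. Turning the right knob.

Request:
jog_arm(deltas=[[[0,0,-0.01],[0,0,0.05],-1],[[0,0,-0.01],[0,0,0.18],-1],[[0,0,-0.01],[0,0,0.32],-1],[[0,0,-0.01],[0,0,0.46],-1],[[0,0,-0.01],[0,0,0.6],-1],[[0,0,-0.01],[0,0,0.74],-1],[[0,0,-0.01],[0,0,0.88],-1],[[0,0,-0.01],[0,0,0.9],-1]])

```text
clock: 22.45
tool_pos: [0.6189, -0.2708, 0.0739]
orientation: [0.001, 0.805, 0.594, -0.0]
wrist_force: [-0.3, -1.9, 0.2]
opening: 0.126
grip_force: 102.8
```

```bash
python3 go.py p -1 -66 74 -39
```

```text
t 22.45 pos [ 0.6189 -0.2708  0.0739] yawY -17.18 press [ -1.5 -66.1] yaw -22.73 F [-0.3 -1.9  0.2] T [-0.63  0.16  0.15] open 0.126 grip 102.8 q6 -0.21
shift [0.0016, 0.0022, -0.0006] turn [0.0017, 0.0014, 0.2712]
```

Request:
jog_arm(deltas=[[[0,0,0],[0,0,0.13],-1],[[0,0,0],[0,0,0.27],-1],[[0,0,0],[0,0,0.27],-1],[[0,0,0],[0,0,0.27],-1],[[0,0,0],[0,0,0.27],0.2],[[0,0,0],[0,0,0.27],0.6],[[0,0,-0.1],[0,0,0.27],0.6],[[0,0,-0.33],[0,0,0.27],0.6]])

```text
clock: 23.45
tool_pos: [0.6169, -0.268, 0.1364]
orientation: [-0.004, 0.88, 0.474, -0.002]
wrist_force: [0.4, -0.3, 0.7]
opening: 0.801
grip_force: 0.0
```

```bash
python3 go.py p -1 65 140 -4.5 p -1 65 73 -4.5
```

```text
t 23.45 pos [ 0.6169 -0.268   0.1364] yawY -33.38 press [ -3.3 -63.2] yaw -38.93 F [ 0.4 -0.3  0.7] T [ 0.03  0.02 -0.01] open 0.801 grip 0.0 q6 0.07
shift [0.5058, -0.3942, -0.0146] turn [-0.0071, -0.0029, -0.5739]
shift [0.5055, -0.3915, 0.3204] turn [-0.0071, -0.0029, -0.5739]
```

Request:
jog_arm(deltas=[[[0.12,-0.1,0],[0,0,-0.12],0.6],[[0.25,-0.2,0],[0,0,-0.25],0.6],[[0.38,-0.31,0],[0,0,-0.38],0.6],[[0.5,-0.405,0],[0,0,-0.5],0.6],[[0.508,-0.412,0.05],[0,0,-0.574],0.6],[[0.508,-0.412,0.18],[0,0,-0.574],0.6],[[0.508,-0.412,0.3],[0,0,-0.574],0.6],[[0.508,-0.412,0.332],[0,0,-0.574],0.6]])

```text
clock: 24.45
tool_pos: [0.6044, -0.1385, 0.0706]
orientation: [-0.002, 0.701, 0.713, -0.001]
wrist_force: [-0.8, -0.4, 0.6]
opening: 0.798
grip_force: 0.0
```

Request:
jog_arm(deltas=[[[0,0,0],[0,0,0],0],[[0,0,0],[0,0,0],-1],[[0,0,0],[0,0,0],-1],[[0,0,0],[0,0,0],-1],[[0,0,0],[0,0,0],-1],[[0,0,0],[0,0,0],-1],[[0,0,0],[0,0,0],-1],[[0,0,0],[0,0,0],-1]])

```text
clock: 25.45
tool_pos: [0.6064, -0.1398, 0.0744]
orientation: [0.001, 0.701, 0.713, 0.001]
wrist_force: [-0.8, -0.3, 5.3]
opening: 0.127
grip_force: 65.2
```

```bash
python3 go.py p -1 65 73 -76
```

```text
t 25.45 pos [ 0.6064 -0.1398  0.0744] yawY 1.02 press [-1.2 65.4] yaw -4.53 F [-0.8 -0.3  5.3] T [ 0.01  0.18 -0.02] open 0.127 grip 65.2 q6 -0.36
shift [-0.0018, 0.0013, 0.0071] turn [0.0022, -0.0007, 1.1911]
```

Request:
jog_arm(deltas=[[[0,0,-0.01],[0,0,0.05],-1],[[0,0,-0.01],[0,0,0.18],-1],[[0,0,-0.01],[0,0,0.32],-1],[[0,0,-0.01],[0,0,0.46],-1],[[0,0,-0.01],[0,0,0.6],-1],[[0,0,-0.01],[0,0,0.74],-1],[[0,0,-0.01],[0,0,0.88],-1],[[0,0,-0.01],[0,0,0.9],-1]])

```text
clock: 26.45
tool_pos: [0.607, -0.1403, 0.0745]
orientation: [0.001, 0.948, 0.318, 0.001]
wrist_force: [3.1, -1.8, -6.2]
opening: 0.128
grip_force: 64.3
```

Request:
jog_arm(deltas=[[[0,0,0],[0,0,0.1],-1],[[0,0,0],[0,0,0.2],-1],[[0,0,0],[0,0,0.2],-1],[[0,0,0],[0,0,0.2],-1],[[0,0,0],[0,0,0.2],-1],[[0,0,0],[0,0,0.2],-1],[[0,0,0],[0,0,0.2],-1],[[0,0,0],[0,0,0.2],-1]])

```text
clock: 27.45
tool_pos: [0.6071, -0.1404, 0.0745]
orientation: [0.001, 0.976, 0.218, 0.001]
wrist_force: [5.2, -3.0, -7.9]
opening: 0.125
grip_force: 64.0
```

```bash
python3 go.py p -1 65 73 -81.9
```

```text
t 27.45 pos [ 0.6071 -0.1404  0.0745] yawY -64.82 press [-0.6 64.8] yaw -70.37 F [ 5.2 -3.  -7.9] T [-0.58 -0.78 -0.04] open 0.125 grip 64.0 q6 0.79
shift [-0.0014, -0.0017, 0.0075] turn [0.0019, -0.0019, 0.1922]
```

Request:
jog_arm(deltas=[[[0,0,0.008],[0,0,0],-1],[[0,0,0.008],[0,0,0],0.2],[[0,0,0.008],[0,0,0],0.6],[[0,0,0.008],[0,0,0],0.6],[[0,0,-0.1],[0,0,0],0.6],[[0,0,-0.25],[0,0,0],0.6],[[0,0,-0.33],[0,0,-0.1],0.6],[[0,0,-0.33],[0,0,-0.1],0.6]])

```text
clock: 28.45
tool_pos: [0.6065, -0.1397, 0.142]
orientation: [0.001, 0.964, 0.267, 0.001]
wrist_force: [-0.0, -0.1, -0.7]
opening: 0.798
grip_force: 0.0
```

```bash
python3 go.py p -1 -66 140 -39 p -1 -66 73 -39
```

```text
t 28.45 pos [ 0.6065 -0.1397  0.142 ] yawY -59.04 press [-1.2 65.5] yaw -64.59 F [-0.  -0.1 -0.7] T [-0.01 -0.02  0.04] open 0.798 grip 0.0 q6 0.69
shift [-0.2814, 0.5944, 0.0105] turn [0.0021, -0.0013, -0.4265]
shift [-0.282, 0.5938, 0.3455] turn [0.0021, -0.0013, -0.4265]
```

Request:
jog_arm(deltas=[[[-0.07,0.15,0],[0,0,-0.1],0.6],[[-0.14,0.3,0],[0,0,-0.2],0.6],[[-0.21,0.45,0],[0,0,-0.3],0.6],[[-0.282,0.59,0],[0,0,-0.4],0.6],[[-0.282,0.594,0.05],[0,0,-0.426],0.6],[[-0.282,0.594,0.18],[0,0,-0.426],0.6],[[-0.282,0.594,0.3],[0,0,-0.426],0.6],[[-0.282,0.594,0.34],[0,0,-0.426],0.6]])

```text
clock: 29.45
tool_pos: [0.6168, -0.2683, 0.0697]
orientation: [-0.003, 0.881, 0.474, -0.001]
wrist_force: [-1.0, 0.1, -0.0]
opening: 0.801
grip_force: 0.0
```

Request:
jog_arm(deltas=[[[0,0,0],[0,0,0],0],[[0,0,0],[0,0,0],-1],[[0,0,0],[0,0,0],-1],[[0,0,0],[0,0,0],-1],[[0,0,0],[0,0,0],-1],[[0,0,0],[0,0,0],-1],[[0,0,0],[0,0,0],-1],[[0,0,0],[0,0,0],-1]])

```text
clock: 30.45
tool_pos: [0.6187, -0.2701, 0.0744]
orientation: [0.0, 0.881, 0.474, 0.0]
wrist_force: [-2.6, 3.2, 4.9]
opening: 0.125
grip_force: 64.8
```

```bash
python3 go.py p -1 -66 73 -82
```

```text
t 30.45 pos [ 0.6187 -0.2701  0.0744] yawY -33.43 press [ -1.6 -65.5] yaw -38.98 F [-2.6  3.2  4.9] T [ 0.22  0.22 -0.  ] open 0.125 grip 64.8 q6 0.07
shift [-0.0001, 0.0039, 0.007] turn [0.0005, -0.0007, 0.7169]
```

Request:
jog_arm(deltas=[[[0,0,-0.005],[0,0,0.1],-1],[[0,0,-0.007],[0,0,0.22],-1],[[0,0,-0.007],[0,0,0.34],-1],[[0,0,-0.007],[0,0,0.46],-1],[[0,0,-0.007],[0,0,0.58],-1],[[0,0,-0.007],[0,0,0.68],-1],[[0,0,-0.007],[0,0,0.73],-1],[[0,0,-0.007],[0,0,0.75],-1]])

```text
clock: 31.45
tool_pos: [0.6184, -0.2697, 0.0745]
orientation: [-0.0, 0.995, 0.101, -0.0]
wrist_force: [-1.7, 3.7, 2.3]
opening: 0.128
grip_force: 65.2
```

Request:
jog_arm(deltas=[[[0,0,0],[0,0,0.01],-1],[[0,0,0],[0,0,0.02],-1],[[0,0,0],[0,0,0.03],-1],[[0,0,0],[0,0,0.03],-1],[[0,0,0],[0,0,0.03],-1],[[0,0,0],[0,0,0.03],-1],[[0,0,0],[0,0,0.03],-1],[[0,0,0],[0,0,0.03],-1]])

```text
clock: 32.45
tool_pos: [0.6183, -0.2697, 0.0745]
orientation: [-0.0, 0.996, 0.086, -0.0]
wrist_force: [-2.5, 4.7, 3.7]
opening: 0.126
grip_force: 70.2
```

```bash
python3 go.py p -1 -66 73 -82
```

```text
t 32.45 pos [ 0.6183 -0.2697  0.0745] yawY -80.08 press [ -2. -65.] yaw -85.63 F [-2.5  4.7  3.7] T [0.26 0.08 1.09] open 0.126 grip 70.2 q6 0.88
shift [0.0044, 0.0053, 0.0075] turn [-0.0008, 0.0007, -0.0605]
```

Torque reads 1.1 N m, so the right knob is at its stop. Next I'll finish the left one.

Request:
jog_arm(deltas=[[[0,0,0],[0,0,0],0.2],[[0,0,0],[0,0,-0.03],0.6],[[0,0,0],[0,0,-0.05],0.6],[[0,0,-0.02],[0,0,-0.05],0.6],[[0,0,-0.12],[0,0,-0.05],0.6],[[0,0,-0.28],[0,0,-0.05],0.6],[[0,0,-0.33],[0,0,-0.15],0.6],[[0,0,-0.33],[0,0,-0.25],0.6]])

```text
clock: 33.45
tool_pos: [0.6196, -0.2711, 0.142]
orientation: [0.001, 0.976, 0.216, 0.001]
wrist_force: [-0.1, -0.9, -0.5]
opening: 0.802
grip_force: 0.0
```

```bash
python3 go.py p -1 65 140 -70.4 p -1 65 73 -70.4
```

```text
t 33.45 pos [ 0.6196 -0.2711  0.142 ] yawY -65.05 press [ -0.8 -66.6] yaw -70.60 F [-0.1 -0.9 -0.5] T [-0.01  0.04 -0.03] open 0.802 grip 0.0 q6 0.62
shift [0.2175, -0.6208, 0.0088] turn [0.0028, -0.002, -0.0033]
shift [0.2168, -0.6218, 0.3438] turn [0.0028, -0.002, -0.0033]
```

Request:
jog_arm(deltas=[[[0.055,-0.155,0],[0,0,0],0.6],[[0.11,-0.31,0],[0,0,0],0.6],[[0.165,-0.465,0],[0,0,0],0.6],[[0.217,-0.61,0],[0,0,0],0.6],[[0.217,-0.622,0.05],[0,0,0],0.6],[[0.217,-0.622,0.18],[0,0,0],0.6],[[0.217,-0.622,0.3],[0,0,0],0.6],[[0.217,-0.622,0.338],[0,0,0],0.6]])

```text
clock: 34.45
tool_pos: [0.605, -0.14, 0.0706]
orientation: [-0.001, 0.977, 0.214, -0.001]
wrist_force: [-0.7, -0.2, -0.7]
opening: 0.8
grip_force: 0.0
```

Request:
jog_arm(deltas=[[[0,0,0],[0,0,0],0],[[0,0,0],[0,0,0],-1],[[0,0,0],[0,0,0],-1],[[0,0,0],[0,0,0],-1],[[0,0,0],[0,0,0],-1],[[0,0,0],[0,0,0],-1],[[0,0,0],[0,0,0],-1],[[0,0,0],[0,0,0],-1]])

```text
clock: 35.45
tool_pos: [0.6073, -0.1402, 0.0744]
orientation: [0.001, 0.977, 0.215, 0.001]
wrist_force: [-0.9, -1.8, 5.5]
opening: 0.129
grip_force: 69.8
```

Request:
jog_arm(deltas=[[[0,0,-0.005],[0,0,0.05],-1],[[0,0,-0.006],[0,0,0.1],-1],[[0,0,-0.006],[0,0,0.14],-1],[[0,0,-0.006],[0,0,0.18],-1],[[0,0,-0.006],[0,0,0.21],-1],[[0,0,-0.006],[0,0,0.24],-1],[[0,0,-0.006],[0,0,0.25],-1],[[0,0,-0.006],[0,0,0.25],-1]])

```text
clock: 36.45
tool_pos: [0.6073, -0.1404, 0.0744]
orientation: [0.001, 0.996, 0.086, 0.001]
wrist_force: [4.5, -3.6, 1.8]
opening: 0.125
grip_force: 77.3
```

```bash
python3 go.py p -1 65 73 -82
```

```text
t 36.45 pos [ 0.6073 -0.1404  0.0744] yawY -80.10 press [-0.5 64.8] yaw -85.65 F [ 4.5 -3.6  1.8] T [-0.6  -0.48  1.38] open 0.125 grip 77.3 q6 1.06
shift [-0.0027, -0.0014, 0.0071] turn [0.0029, -0.0021, -0.0608]
```

Torque reads 1.4 N m, so the left knob is at its stop too. I'll release, lift clear and check.

Request:
jog_arm(deltas=[[[0,0,0],[0,0,0],0.2],[[0,0,0],[0,0,-0.03],0.6],[[0,0,0],[0,0,-0.05],0.6],[[0,0,-0.02],[0,0,-0.05],0.6],[[0,0,-0.12],[0,0,-0.05],0.6],[[0,0,-0.3],[0,0,-0.05],0.6],[[0,0,-0.5],[0,0,-0.05],0.6],[[0,0,-0.6],[0,0,-0.05],0.6]])

```text
clock: 37.45
tool_pos: [0.6069, -0.1395, 0.1965]
orientation: [0.001, 0.994, 0.111, 0.002]
wrist_force: [0.5, 0.6, 0.4]
opening: 0.801
grip_force: 0.0
```

```bash
python3 go.py p -220 60 200 -80
```

```text
t 37.45 pos [ 0.6069 -0.1395  0.1965] yawY -77.25 press [-0.8 65.7] yaw -82.80 F [0.5 0.6 0.4] T [ 0.01 -0.   -0.01] open 0.801 grip 0.0 q6 1.01
shift [-1.091, -0.1092, -0.0211] turn [0.0016, -0.0031, -0.0466]
```

Request:
jog_arm(deltas=[[[-0.2,0,0],[0,0,0],0.6],[[-0.4,0,0],[0,0,0],0.6],[[-0.6,0,0],[0,0,0],0.6],[[-0.8,0,0],[0,0,0],0.6],[[-1,0,0],[0,0,0],0.6],[[-1,0,0],[0,0,0],0.6],[[-1,0,0],[0,0,0],0.6],[[-1,0,0],[0,0,0],0.6]])

```text
clock: 38.45
tool_pos: [0.412, -0.1836, 0.1938]
orientation: [0.0, 0.994, 0.111, 0.0]
wrist_force: [-0.1, -0.2, -0.1]
opening: 0.801
grip_force: 0.0
```

Run:
```python
from h import *
f=lambda i,s:cv2.resize(cv2.convertScaleAbs(i,alpha=1.4),None,fx=s,fy=s,interpolation=cv2.INTER_CUBIC)
t=grab('top');a=t['color'][:,:,::-1];b=grab('side')['color'][:,:,::-1]
o=np.zeros((600,800,3),np.uint8);o[:480,:400]=f(a[180:300,395:495],4);o[:360,400:]=f(b[180:420,240:507],1.5)[:360,:400]
cv2.imwrite('pics/end.png',o)
for n,u,v in[('plate',440,220),('plateR',470,217),('jar',352,181),('die',354,290),('meter',153,270)]:print(n,px2w(t,u,v).round(4))
```

```text
plate [ 0.6118 -0.1885  0.0486]
plateR [ 0.6171 -0.2548  0.0479]
jar [0.6976 0.0043 0.0748]
die [0.4634 0.0044 0.0531]
meter [0.5159 0.428  0.0862]
```

View pics/end.png

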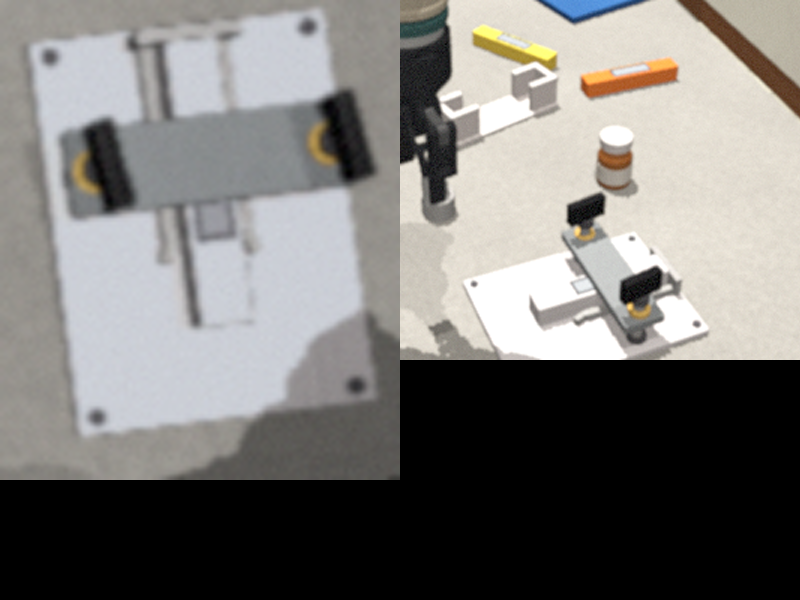

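The final view shows both wings parallel at the expected full-down angle, with the plate level on the bar. The bar's rear end is at crop (195,326)–(252,320), and the jar, die and meter are unmoved. One last check of the bar end, then hand-in.

Run:
```python
from h import *
c=dict(np.load('top.npz'))
t=np.radians(5.55);M=np.array([[np.cos(t),-np.sin(t)],[np.sin(t),np.cos(t)]]);PO=np.array([.6140,-.2048])
P=np.mean([M.T@(px2w(c,x/4-.4+395,y/4-.4+180,.038)[:2]-PO)*1000 for x,y in((196,326),(252,320))],0);print(P)
if abs(P[0]+92)<2.5: print(env.sign_off())
```

```text
[-91.07133704   2.37200065]
the job is handed in; nothing more can be done
None
```

The job is handed in at about 38 s: the bar is home against the end stop, both knobs are at their down stops (turned alternately, ends at most about 2.2 mm apart by my estimate), and the jar, die and meter are where they started.

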